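# Slide the round tin home in its rail holder

### The arm

A 6-joint arm with a two-finger parallel gripper is mounted at the origin on a cart in front of the work surface, level with it; the furniture and walls round the work are solid. World frame = base frame: x ahead of the robot, y to its left, z up, the work surface at z = 0. Lengths are in m, angles in rad, forces in N, time in s.
With the tool pointing down it reaches from about 0.35 to 0.925 m from the base axis. Payload 6.4 kg.
Tool frame: the origin (TCP) lies midway between the tips of the shut fingers; the grasp point (between the pads) lies 19 mm behind it (ctrl.grasp_offset is the distance from the TCP to the grasp point, in m); z points along the fingers, y is the direction in which the jaws open and shut (so a half turn about z gives the same grasp; the last joint's range is limited). The gripper opens to 85 mm and grips with 20 to 120 N. Pads are 22 mm wide; open, the fingers measure 114 mm over their backs; the gripper's body (76 mm by 85 mm) begins 54 mm behind the grasp point. The pads swing forward as they close: fully open they stand 13 mm farther back than shut.
Start: joints at [-1.439, 0.245, 1.558, -0, 1.339, -0.174], TCP at [0.196, -0.62, 0.231] pointing down, gripper open.
Joint ranges: [-3.13, 3.13], [-1.02, 2.26], [0.13, 2.54], [-0.95, 4.09], [0.21, 2.88], [-2.74, 2.74]. Speed limits (rad/s): [2.57, 2.57, 3.14, 3.14, 3.14, 3.14].

### API

Orientations are given as [roll, pitch, yaw] about the fixed x, y, z axes, in that order (R = Rz(yaw) Ry(pitch) Rx(roll)).
In Python, from rig import ctrl, snapshot, camera_params gives the robot as it stands. Calls block until the motion is done:
- ctrl.goto(position, orientation): joint-space move of the TCP to a pose.
- ctrl.move_straight(position, rot=None, max_speed=0.15, stop_force=None): straight line of the TCP; rot=None keeps the orientation; max_speed is the mean speed in m/s. With stop_force (N) it stops when the force on the tool has changed by that much, and returns True; else False.
- ctrl.move_joints(angles): joint-space move.
- ctrl.set_gripper(opening): finger opening in m; the grip force is fixed at half the most; returns when the fingers have stopped.
- ctrl.dwell(seconds).
- ctrl.solve_ik(position, orientation): joint angles nearest the present ones, or None.
- ctrl.get_state(): the state.
- snapshot(name): name is "scene" or "top" or "wrist"; returns the picture (480x640x3 uint8, red, green, blue); there is no depth.
- camera_params(name): a dict with "intrinsics" (3x3 intrinsics, pixels), "dist" ([k1, k2, p1, p2, k3] as OpenCV has them; the pictures are not rectified), "world_to_cam" (4x4, takes a point from world to camera coordinates); the wrist camera has in their place "T_tool_cam" (4x4, takes a point from camera to tool coordinates, whose origin is the TCP and whose axes are the flange's). Camera axes: x right, y down, z forward; pixel columns grow to the right and rows downward; lengths in m; the calibration is good to about 2 mm. A picture is of the moment at which its call begins: read the wrist's pose just before it. camera_params takes no time and is no camera call.
A pose or a line that the arm cannot do raises ctrl.MotionError and nothing moves.
- ctrl.sign_off(): hands the job in, once; it reports no verdict.
The state is a dict: "t": time; "q": joint angles; "joint_vel": joint speeds; "joint_efforts": joint torques, N m; "eef_pos": TCP position; "orientation": TCP orientation; "ft_force": force on the tool from outside, world axes, zero at the start; "moment": the same for the moment, N m; "finger_gap": finger opening in m.
Only numpy, scipy, OpenCV 4.12 (cv2) and the standard library are available. Lean on these libraries where they do the work, as an engineer would, in place of code of your own. Each camera call takes 0.05 s, during which the arm holds its last target. There are 200 camera calls.

### The job

Put the round steel storage tin away in its holder: slide it on the worktop up against the wooden rail, then push it along the rail, past the sprung clip and into the steel bay, until it sits fully home against the end stop with the clip sprung back in behind it. Push gently and do not ram the stop, whose clamp is only hand-tight; do not lift or tip the tin, and leave the tumbler, the bowl and the canister where they are.

Things in the scene. Friction and masses are not known exactly. Their poses are not given: they have to be found in the camera images.
- tin_center (a point): centre (half-way up, 32 mm above the worktop) of the loose round steel storage tin with a yellow press lid that stays on: steel body 124 mm in diameter, 52 mm high; above it the lid, 136 mm in diameter, from 52 to 64 mm up, overhanging all round. About 0.55 kg, stands upright on the worktop, too wide to grasp
- rack: tin holder, fixed to the worktop: a straight waxed oak rail 480 mm long, 48 mm high, 18 mm thick, with a steel bay at its -y end. Origin: on the worktop, on the rail's long front face, 275 mm from its bay end. x: square to that face, away from the robot's side; y: along the rail, from bay end (-y) to open end (+y). The tin's body touches the rail with its centre at x = -0.062; the lid overhangs the rail
- bay_zone (a point): middle (24 mm up, on the rail's face, fixed to the rail) of the stretch where the bay is clamped by a thumbscrew (72 mm high). Its end stop, a strap up to 50 mm high standing 140 mm square out from the rail, with a firm 6 mm rubber pad, has the pad's face up to 40 mm before or behind this point along y: NOT measured, find it by feel or sight. The bay opens to +y
- clip (a joint): angle (rad) of the sprung steel clip on the bay's robot side, hinged at the outer end of the stop; 0 at rest, grows outward. Its round nose (7 mm radius, 48 mm high) is 94 mm in front of the pad, 114 mm off the rail at rest; a lip flares to 145 mm off. The tin's body pushes through with 5 to 15 N (friction included), opening it to 0.10; with the tin home it springs back to about 0.02
- tumbler_center (a point): centre of the loose steel tumbler, 71 mm in diameter, 104 mm high, standing beyond the bay: bystander
- bowl_center (a point): centre of the loose small steel bowl, 80 mm in diameter, 34 mm high, standing in front of the holder: bystander
- canister_center (a point): centre of the loose glass and steel canister, 77 mm in diameter, 112 mm high, standing behind the rail: bystander
Not all that is in view belongs to the job. What is meant by the part that bears tin_center is not red, and is the larger of those in its own colour.

How it is judged:
On the way, in this order (a step that is already met when the one before it is completed fails the run):
1. the tin stands against the rail, outside the bay (x of tin_center in the frame of rack above -0.066 m and value of joint clip below 0.008 rad), for 0.1 s.
2. the tin, against the rail, has forced the clip wide open (x of tin_center in the frame of rack above -0.066 m and value of joint clip above 0.088 rad).
At the end, for the whole second after the job is handed in: The tin stands upright on the worktop, at rest and released, within 4 mm of the rail, home in the bay (within about 3 mm of the end stop's pad), with the clip sprung back in behind it (clip between 0.010 and 0.034 rad) (value of joint clip between 0.01 and 0.034 rad and x of tin_center in the frame of rack between -0.066 and -0.057 m and y of tin_center in the frame of rack between -0.155 and -0.06 m and height (world z) of tin_center below 0.036 m and angle between tin_center's own z axis and vertical below 0.05 rad and linear speed of tin below 0.01 m/s); the robot touches nothing.
It fails at once if the robot pushes the tin with more than 25 N while it is in the clip or the bay (value of joint clip above 0.006 rad and contact force between any of the arm, the fingers and tin above 25 N).
It fails at once if the tin is lifted or tipped (height (world z) of tin_center above 0.044 m or angle between tin_center's own z axis and vertical above 0.17 rad).
It fails at once if the tumbler, the bowl or the canister is moved (distance of any of tumbler_center, bowl_center, canister_center from where it was at the start of the episode above 0.015 m).
It also fails if it takes over 58 s, if anything falls off the work surface, if the arm or the gripper's body presses on something with over 40 N, if the wrist force passes 120 N, or if a joint passes its speed limit or range.

## Working session

There is one attempt and no reset: what is moved stays moved. The work goes in short steps, each a Python script; the robot and the scene stay as the last script left them, time stands still between calls to the robot, and variables do not carry over. Pictures are saved under pics/ and viewed, about 8 in all and at most 12, crops included, and the job is handed in when it is done.

```bash
mkdir -p pics; ls; python3 - <<'E'
from rig import ctrl,snapshot,camera_params
import cv2
for n in("scene","top"):
    cv2.imwrite(f"pics/{n}0.png",snapshot(n)[:,:,::-1])
    print(n,camera_params(n))
print(ctrl.get_state())
E
```

```text
pics
scene {'intrinsics': array([[502.34423886,   0.        , 313.46837206],
       [  0.        , 502.34423886, 241.69933751],
       [  0.        ,   0.        ,   1.        ]]), 'dist': array([-0.12255864,  0.        ,  0.        ,  0.        ,  0.        ]), 'world_to_cam': array([[-0.78339697, -0.62103408, -0.02461424,  0.39970207],
       [-0.32373669,  0.44154031, -0.83680148,  0.270315  ],
       [ 0.53055041, -0.64757921, -0.54695285,  0.89836147],
       [ 0.        ,  0.        ,  0.        ,  1.        ]])}
top {'intrinsics': array([[448.37522305,   0.        , 321.57138228],
       [  0.        , 448.37522305, 236.58943227],
       [  0.        ,   0.        ,   1.        ]]), 'dist': array([-0.07298386,  0.        ,  0.        ,  0.        ,  0.        ]), 'world_to_cam': array([[ 0.14895276, -0.98883687,  0.00383561, -0.14567761],
       [-0.96657294, -0.14641545, -0.21047393,  0.56417682],
       [ 0.20868597,  0.02764328, -0.97759195,  0.86836679],
       [ 0.        ,  0.        ,  0.        ,  1.        ]])}
{'t': 0.1, 'q': array([-1.43911133e+00,  2.45753953e-01,  1.55890752e+00, -4.46993096e-05,
        1.33873653e+00, -1.74103589e-01]), 'joint_vel': array([-6.74622362e-05, -6.79339051e-04, -4.37274826e-04,  8.75377093e-04,
        3.31905857e-04, -8.92003666e-04]), 'joint_efforts': array([-9.37786644e-04, -4.30674934e+01, -3.27128291e+01, -2.19806925e-04,
        2.81245811e-03,  2.66989451e-05]), 'eef_pos': array([ 0.195603  , -0.61932672,  0.23027603]), 'orientation': array([-3.13980707e+00, -2.69906889e-04,  3.05798668e-01]), 'ft_force': array([0.5118399 , 0.1784381 , 0.37730036]), 'moment': array([ 0.04673671, -0.03745331, -0.02083302]), 'finger_gap': 0.08538742845331519}
```

View pics/top0.png

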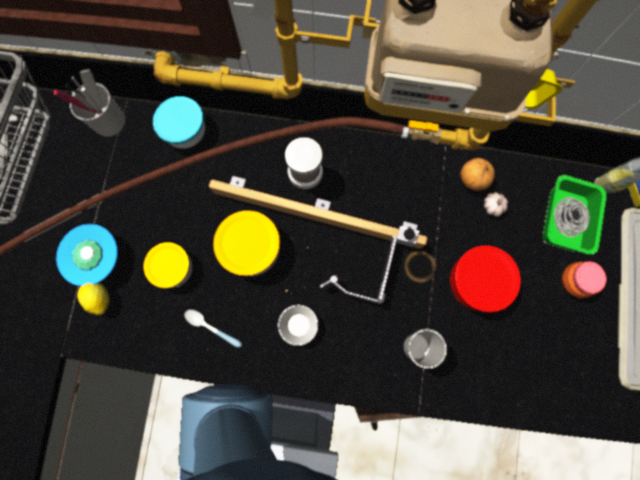

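View pics/scene0.png

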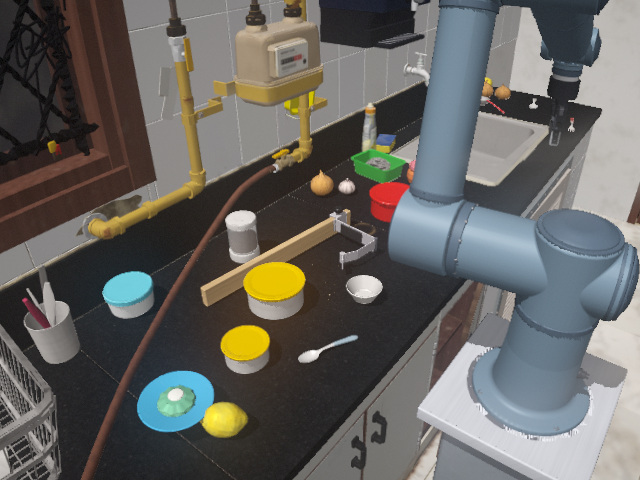

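The top view shows these candidates: large yellow tin (247,243), small yellow tin (167,265), red tin (486,279) and cyan tin (179,121). By the description it is the large yellow one. The rail runs from about (212,186) to (425,241), with the bay at its right end, stop strap (395,240)-(380,298), clip (380,298)-(333,280). The bowl is at (298,325), the tumbler at (426,348), the canister at (304,162).

```bash
python3 - <<'E'
import cv2
im=cv2.imread("pics/top0.png")[140:340,195:455]
cv2.imwrite("pics/crop1.png",cv2.resize(im,None,fx=3,fy=3,interpolation=cv2.INTER_CUBIC))
E
```

```text
(no output)
```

View pics/crop1.png

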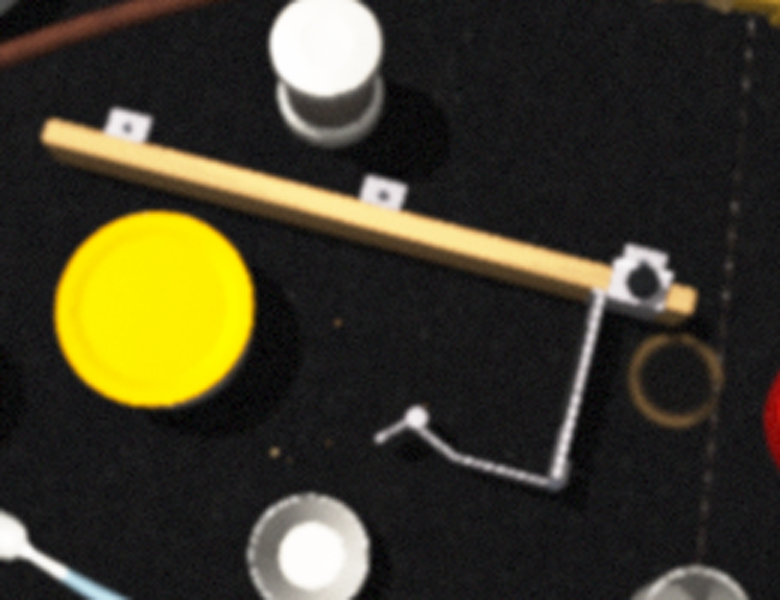

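The crop confirms the large yellow lid at (155,309) in the crop. The rail's front top edge runs (45,141)-(690,305), the clip nose is at (416,416), the stop strap (597,293)-(556,482), and the bowl's rim centre is at (309,553).

```bash
cat > h.py <<'E'
import numpy as np,cv2
from rig import ctrl,snapshot,camera_params
def px(uv,z,name="top",T=None):
    c=camera_params(name)
    n=cv2.undistortPoints(np.array([[uv]],float),c["intrinsics"],c["dist"])[0,0]
    W=np.linalg.inv(c["world_to_cam"]) if T is None else T
    d=W[:3,:3]@[n[0],n[1],1]; o=W[:3,3]
    return o+d*(z-o[2])/d[2]
E
python3 - <<'E'
from h import *
f=lambda u,v,z:px(((u+.5)/3-.5+195,(v+.5)/3-.5+140),z)
A=f(45,141,.048);B=f(690,305,.048);print("rail ends",A,B,np.linalg.norm(A-B))
y=(A-B)/np.linalg.norm(A-B);y=y[:2];x=np.array([y[1],-y[0]]);print("x,y",x,y)
O=((A[:2]-.205*y)+(B[:2]+.275*y))/2;print("O",O,"yaw",np.arctan2(x[1],x[0]))
for n,u,v,z in[("lid",155,309,.064),("nose",416,416,.048),("lip",379,438,.048),("strapout",556,482,.05),("strapin",597,293,.05),("bowl",309,553,.034),("can",326,45,.112)]:
    p=f(u,v,z)[:2];print(n,p,"rack",x@(p-O),y@(p-O))
for uv,z in[((429,348),.104)]:
    p=px(uv,z)[:2];print("tumbler",p,x@(p-O),y@(p-O))
# lid fit
im=cv2.imread("pics/top0.png");m=cv2.inRange(cv2.cvtColor(im,cv2.COLOR_BGR2HSV),(22,150,120),(35,255,255))
cs=max((c for c in cv2.findContours(m[190:290,205:290],0,2)[0]),key=cv2.contourArea)
(c,ax,_)=cv2.fitEllipse(cs);p=px((c[0]+205,c[1]+190),.062)[:2];print("lidfit",p,ax,x@(p-O),y@(p-O))
E
```

```text
rail ends [0.65514234 0.19610289 0.048     ] [ 0.60463671 -0.27548848  0.048     ] 0.47428814097984767
x,y [ 0.99431407 -0.10648723] [0.10648723 0.99431407]
O [ 0.63361658 -0.0048918 ] yaw -0.10668952109947415
lid [0.54295032 0.09143612] rack -0.1004084316964755 0.08612540802449986
nose [ 0.49889756 -0.09648452] rack -0.12419956205000031 -0.1054177864763885
lip [ 0.48015889 -0.07362143] rack -0.14526630696268553 -0.08468012144517756
strapout [ 0.46818544 -0.19708448] rack -0.14402443934918413 -0.2087161895127321
strapin [ 0.60290005 -0.20937315] rack -0.008767217866392472 -0.20658959563558166
bowl [ 0.39654735 -0.0378759 ] rack -0.2322088843440369 -0.05804139875357461
can [0.7319252  0.00096253] rack 0.09712623244145832 0.016289661024534018
tumbler [ 0.38779734 -0.29373214] -0.21366371747766494 -0.31337461643486725
lidfit [0.54333197 0.09237596] (63.525028228759766, 66.39259338378906) -0.10012902793949002 0.08710054409795884
```

```bash
cat >> h.py <<'E'
from scipy.spatial.transform import Rotation as R
X=np.array([.99431,-.10649]);Y=np.array([.10649,.99431]);O=np.array([.63362,-.00489])
def w(x,y,z): return np.r_[O+x*X+y*Y,z]
def rack(p): p=np.asarray(p)[:2]-O; return X@p,Y@p
def ori(d,t=.52,flip=1):
    d=np.r_[d,0.];z=d*np.sin(t)-np.array([0,0,1])*np.cos(t)
    y=np.cross([0,0,1],d)*flip;x=np.cross(y,z)
    return R.from_matrix(np.c_[x,y,z]).as_euler("xyz")
def best(p,d,t=.52):
    c=[]
    for f in(1,-1):
        o=ori(d,t,f);q=ctrl.solve_ik(p,o)
        if q is not None:c.append((np.abs(np.array(q)-ctrl.get_state()["q"]).max(),f,o,np.round(q,2)))
    return sorted(c,key=lambda a:a[0])
def lid():
    im=snapshot("top")[:,:,::-1].copy();m=cv2.inRange(cv2.cvtColor(im,cv2.COLOR_BGR2HSV),(22,150,120),(35,255,255))
    m[:150]=0;m[:,:200]=0
    cs=max(cv2.findContours(m,0,2)[0],key=cv2.contourArea);c,ax,_=cv2.fitEllipse(cs)
    return rack(px(c,.062)),ax,im
E
python3 - <<'E'
from h import *
for n,p,d in[("a",w(-.187,.087,.018),X),("a hi",w(-.187,.087,.2),X),("b",w(-.068,.18,.018),-Y),("b end",w(-.068,-.06,.018),-Y),("b hi",w(-.068,.18,.2),-Y)]:
    for b in best(p,d):print(n,b[1],b[2].round(2),b[3])
print(rack(px((195,317),.01)),rack(px((240,345),.01)))
E
```

```text
a 1 [3.14 0.52 3.03] [ 0.01 -0.04  2.41 -0.22  0.26 -1.26]
a -1 [ 3.14 -0.52 -0.11] [ 0.01 -0.04  2.41 -0.22  0.26  1.88]
a hi 1 [3.14 0.52 3.03] [ 0.01 -0.48  2.34 -0.08  0.77 -1.41]
a hi -1 [ 3.14 -0.52 -0.11] [ 0.01 -0.48  2.34 -0.08  0.77  1.73]
b 1 [3.14 0.52 1.46] [ 0.31  0.6   1.59 -0.5   1.23  0.65]
b -1 [-3.14 -0.52 -1.68] [ 0.31  0.6   1.59 -0.5   1.23 -2.49]
b end 1 [3.14 0.52 1.46] [-0.08  0.43  1.84 -0.64  0.99  0.42]
b end -1 [-3.14 -0.52 -1.68] [-0.08  0.43  1.84 -0.64  0.99 -2.72]
b hi 1 [3.14 0.52 1.46] [ 0.31  0.36  1.54 -0.47  1.48  0.51]
b hi -1 [-3.14 -0.52 -1.68] [ 0.31  0.36  1.54 -0.47  1.48 -2.63]
(np.float64(-0.2741673745999875), np.float64(0.15750528325075755)) (np.float64(-0.3048639637130878), np.float64(0.048378452456928185))
```

```bash
cat > a.py <<'E'
from h import *
y=.087;t=.38
ctrl.set_gripper(0.)
p=w(-.190,y,.2);b=best(p,X,t)[0];print(b[1],b[3]);o=b[2]
ctrl.goto(p,o);ctrl.move_straight(w(-.190,y,.018),max_speed=.12)
f0=ctrl.get_state()["ft_force"]
hit=ctrl.move_straight(w(-.118,y,.018),max_speed=.03,stop_force=8)
s=ctrl.get_state();print(hit,rack(s["eef_pos"]),s["eef_pos"][2],s["ft_force"]-f0,s["t"])
r=lid();print(r[:2]);cv2.imwrite("pics/top_a.png",r[2])
E
python3 a.py
```

```text
1 [-0.   -0.41  2.26 -0.05  0.91 -1.44]
True (np.float64(-0.13449835431777424), np.float64(0.0868789463138195)) 0.016885453438125107 [-0.78525649  0.2795121   0.93669363] 6.925
((np.float64(-0.06449808665521022), np.float64(0.08708592484660375)), (62.339630126953125, 65.78673553466797))
```

```bash
python3 - <<'E'
from h import *
f0=ctrl.get_state()["ft_force"]
h=ctrl.move_straight(w(-.128,.087,.018),max_speed=.015,stop_force=9)
s=ctrl.get_state();print(h,rack(s["eef_pos"]),s["ft_force"]-f0,f0);ctrl.dwell(.2)
s=ctrl.get_state();print(rack(s["eef_pos"]),s["ft_force"]-f0)
im=lid()[2][140:340,180:440]
cv2.imwrite("pics/crop2.png",cv2.resize(im,None,fx=3,fy=3,interpolation=cv2.INTER_CUBIC))
E
```

```text
True (np.float64(-0.13454979298654934), np.float64(0.08679489854823515)) [-1.07286426  1.09294657  0.38826258] [ 0.14445263 -0.6870656   0.04088522]
(np.float64(-0.13494927803298826), np.float64(0.08676160777258055)) [ 0.18143468  1.20801895 -0.40403152]
```

View pics/crop2.png

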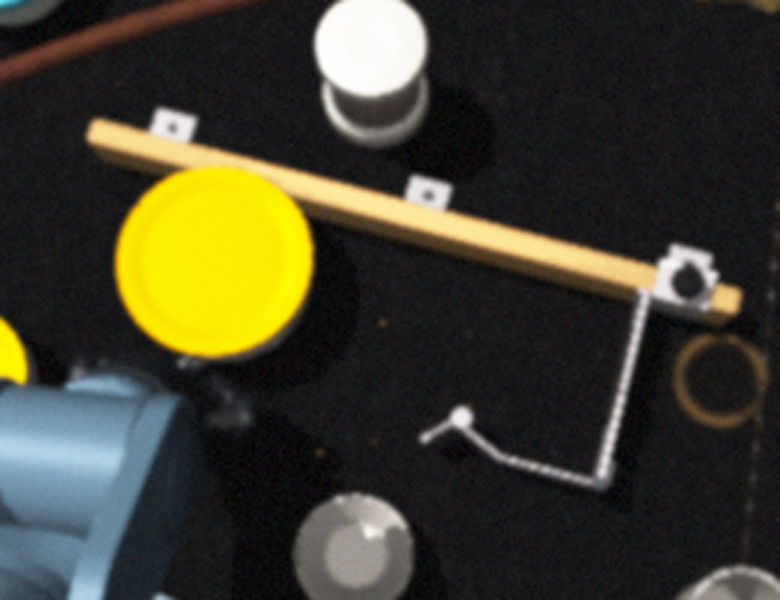

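The picture shows the lid (215,260) overlapping the rail edge. A second push gave no further motion, so the tin is against the rail. Next I push along the rail, stopping just short of the clip.

```bash
cat > b.py <<'E'
from h import *
s=ctrl.get_state();e=rack(s["eef_pos"])
ctrl.move_straight(w(e[0]-.03,e[1],.03),max_speed=.15)
ctrl.move_straight(w(e[0]-.03,e[1],.2),max_speed=.2)
d=-Y*np.cos(.1)+X*np.sin(.1);o=ori(d,.52,1)
ctrl.goto(w(-.068,.185,.2),o)
ctrl.move_straight(w(-.068,.185,.018),max_speed=.12)
f0=ctrl.get_state()["ft_force"]
for y in(.12,.07,.02):
    h=ctrl.move_straight(w(-.068,y,.018),max_speed=.05,stop_force=10)
    s=ctrl.get_state();f=s["ft_force"]-f0
    print(h,np.round(rack(s["eef_pos"]),4),"F rack",X@f[:2],Y@f[:2],f[2],s["t"])
    if h:break
r=lid();print(r[:2],ctrl.get_state()["t"])
im=r[2][140:340,230:490];cv2.imwrite("pics/crop3.png",cv2.resize(im,None,fx=3,fy=3,interpolation=cv2.INTER_CUBIC))
E
python3 b.py
```

```text
False [-0.068   0.1199] F rack 0.7030629366628288 0.5355069452770478 0.2517794155172248 13.7083
False [-0.0679  0.0699] F rack 0.7833464751495122 -0.6203508766499763 0.4803706703343525 14.8583
False [-0.068   0.0198] F rack -0.1021657298157317 0.46297155048802235 -1.4071991463349929 16.0083
((np.float64(-0.06573029193871323), np.float64(-0.051827383452)), (63.60649871826172, 64.45838165283203)) 16.0583
```

View pics/crop3.png

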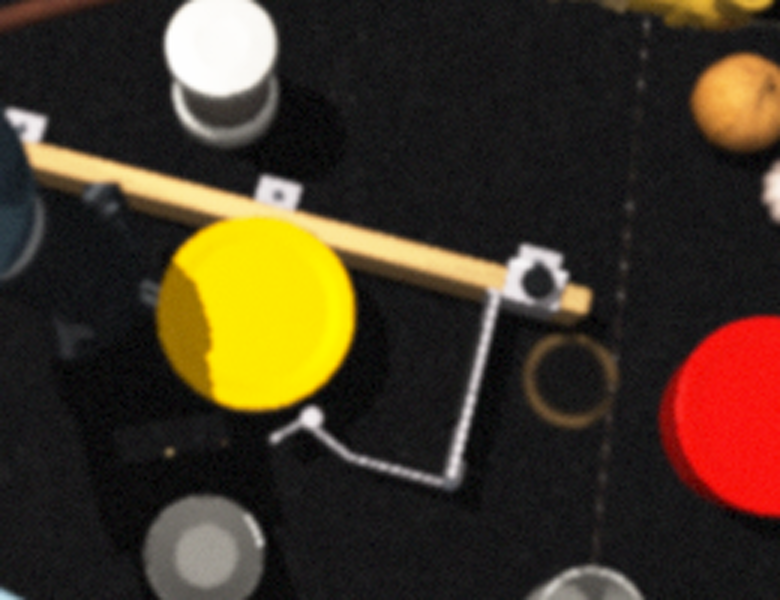

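The tin is at the mouth: lid centre (257,313), nose (311,416), lid still overlapping the rail. Next, through the clip in short monitored steps.

```bash
cat > c.py <<'E'
from h import *
for y in np.arange(.012,-.0465,-.008):
    F=np.linalg.norm(ctrl.get_state()["ft_force"])
    h=ctrl.move_straight(w(-.068,y,.018),max_speed=.025,stop_force=max(20-F,5))
    s=ctrl.get_state();f=s["ft_force"]
    print(h,np.round(rack(s["eef_pos"]),4),"F",X@f[:2],Y@f[:2],f[2],s["t"])
    if h:break
r=lid();print(r[:2],ctrl.get_state()["t"])
im=r[2][140:340,230:490];cv2.imwrite("pics/crop4.png",cv2.resize(im,None,fx=3,fy=3,interpolation=cv2.INTER_CUBIC))
E
python3 c.py
```

```text
False [-0.0681  0.0117] F 0.702894662129831 -0.32070130106934414 -0.25918842986175217 16.525
False [-0.0681  0.0036] F -0.07417441007525696 0.03883544313335888 0.6344209463090236 16.9917
False [-0.0675 -0.0035] F 0.7944974914216073 4.790503286400118 -0.31812874592361107 17.4583
False [-0.0671 -0.0111] F 2.0262178596023603 5.964291979234884 -0.9840309593532659 17.925
False [-0.0671 -0.0191] F 2.1851392470863957 6.515849958136765 -0.7108076415124679 18.3917
False [-0.0672 -0.0272] F 0.030437312776424728 6.845922692937133 -0.36995938976625026 18.8583
False [-0.0674 -0.0354] F 0.1906984895590514 5.325049428821005 -0.4839838574489025 19.325
False [-0.0676 -0.0437] F 0.7028731027006648 4.274918912166582 -1.695173390361324 19.7917
((np.float64(-0.06644083056237553), np.float64(-0.11488278619640435)), (63.55992126464844, 65.4737777709961)) 19.8417
```

View pics/crop4.png

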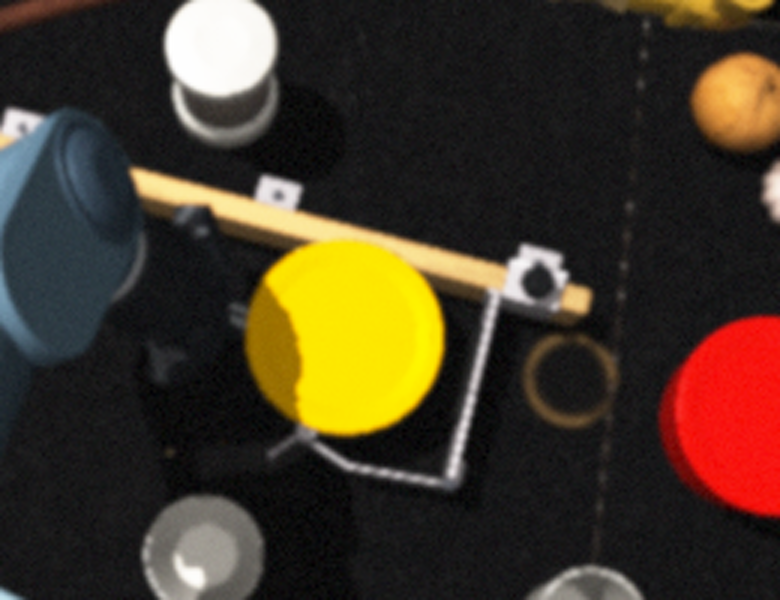

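The clip nose is pushed out to (307,433) by the tin (lid centre 345,337). Peak force was about 7 N. Next, slowly on to the stop.

```bash
cat > d.py <<'E'
from h import *
for y in np.arange(-.050,-.0905,-.004):
    F=np.linalg.norm(ctrl.get_state()["ft_force"])
    h=ctrl.move_straight(w(-.068,y,.018),max_speed=.012,stop_force=8)
    s=ctrl.get_state();f=s["ft_force"]
    print(h,np.round(rack(s["eef_pos"]),4),"F",X@f[:2],Y@f[:2],f[2],s["t"])
    if h or Y@f[:2]>10:break
r=lid();print(r[:2],ctrl.get_state()["t"])
im=r[2][140:340,230:490];cv2.imwrite("pics/crop5.png",cv2.resize(im,None,fx=3,fy=3,interpolation=cv2.INTER_CUBIC))
E
python3 d.py
```

```text
False [-0.0679 -0.0498] F 0.39632107446901815 5.212183828194201 0.3960165417300171 20.4917
False [-0.068  -0.0541] F 0.3448701348742872 3.5982724992189974 -0.378164720358726 20.975
False [-0.0681 -0.0582] F 0.6212669972391324 3.4615488454443564 0.875105472738994 21.4583
False [-0.068  -0.0623] F 0.41311835684035025 2.470806392687934 -0.42234283170665704 21.9417
False [-0.0681 -0.0663] F 0.2361374550825504 2.604004125162856 1.1374106263038948 22.425
True [-0.0681 -0.0689] F 0.09160189789046455 2.4732550469500523 1.6874943281344579 22.8
((np.float64(-0.06700047360399757), np.float64(-0.14007391236074587)), (63.57392501831055, 65.5805435180664)) 22.85
```

View pics/crop5.png

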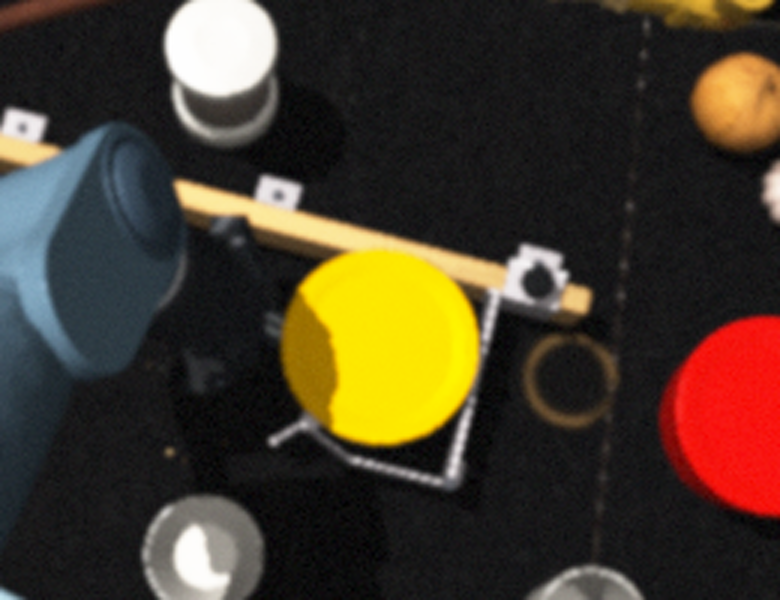

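The lid overlaps the strap and the force rose by 8 N at tin y ≈ -0.140, which matches the stop seen at about -0.20. I confirm with one more gentle push, then withdraw and look.

```bash
cat > e.py <<'E'
from h import *
h=ctrl.move_straight(w(-.068,-.078,.018),max_speed=.012,stop_force=9)
s=ctrl.get_state();print(h,np.round(rack(s["eef_pos"]),4),s["ft_force"])
ctrl.move_straight(w(-.068,-.03,.018),max_speed=.05)
ctrl.move_straight(w(-.068,.02,.2),max_speed=.2)
ctrl.goto(w(-.068,.25,.25),s["orientation"])
r=lid();s=ctrl.get_state();print(r[:2],s["t"],s["ft_force"])
im=r[2][140:340,230:490];cv2.imwrite("pics/crop6.png",cv2.resize(im,None,fx=3,fy=3,interpolation=cv2.INTER_CUBIC))
E
python3 e.py
```

```text
True [-0.0682 -0.0689] [0.55439079 2.83346061 1.84754764]
((np.float64(-0.0675234086105623), np.float64(-0.13852960691131777)), (64.75941467285156, 66.00444030761719)) 26.2 [-0.25114906 -0.09515154  0.67446228]
```

View pics/crop6.png

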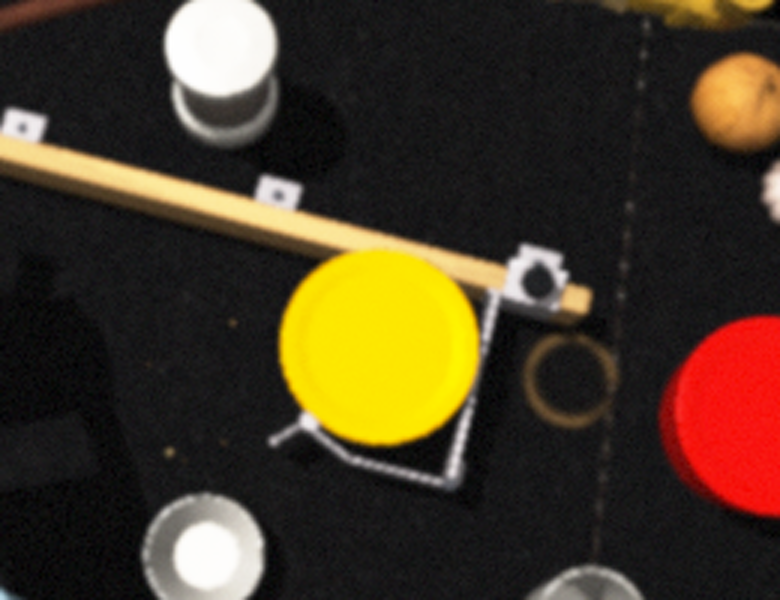

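The tin is in the bay with the strap unmoved. The nose reads (309,421), against (311,416) at rest, and my x estimate drifted to -0.0675, so I check the clip angle and the rail gap numerically before handing in.

```bash
cat > g.py <<'E'
from h import *
now=np.mean([snapshot("top")[:,:,::-1].astype(float) for _ in range(6)],0).astype(np.uint8)
cv2.imwrite("pics/now.png",now)
old=cv2.imread("pics/top0.png")
def fine(a,b,x0,x1,y0,y1):
    k=8;A=cv2.resize(a[y0:y1,x0:x1],None,fx=k,fy=k,interpolation=cv2.INTER_CUBIC)
    B=cv2.resize(b[y0-5:y1+5,x0-5:x1+5],None,fx=k,fy=k,interpolation=cv2.INTER_CUBIC)
    _,s,_,l=cv2.minMaxLoc(cv2.matchTemplate(B,A,5));return np.array(l)/k-5,round(s,3)
for n,b in dict(lip=(316,330,281,291),lipnose=(316,335,275,291),hinge=(374,388,292,305),screw=(397,420,222,246)).items():print(n,fine(old,now,*b))
# rail front-top edge: steepest drop of brightness down the column
def edges(im):
    g=cv2.GaussianBlur(im[:,:,2].astype(float),(3,3),0);P=[]
    for u in range(216,396,4):
        v0=int(188+(u-212)*.257);s=-np.diff(g[v0-3:v0+12,u]);i=s[1:-1].argmax()+1
        if s[i]<12:continue
        a,b,c=s[i-1:i+2];P.append((u,v0-3+i+.5+.5*(a-c)/(a-2*b+c)))
    return P
P=[rack(px(p,.048)) for p in edges(old)]
P=np.array(P);k=np.polyfit(P[:,1],P[:,0],1)
for _ in range(3):
    r=P[:,0]-np.polyval(k,P[:,1]);P=P[abs(r)<max(.0015,2*r.std())];k=np.polyfit(P[:,1],P[:,0],1)
print("rail x=",k,len(P),r.std())
l=lid()[0]
for q in(rack(np.array([.54333,.09238])),(-.0645,.0871),l):print(q,"true x ~",(q[0]-np.polyval(k,q[1]))/np.hypot(1,k[0]))
E
python3 g.py
```

```text
lip (array([-0.375,  1.   ]), 0.992)
lipnose (array([-0.625,  1.125]), 0.975)
hinge (array([0.   , 0.125]), 0.997)
screw (array([0., 0.]), 0.999)
rail x= [ 0.0119909  -0.00339991] 45 0.00018021475870266194
(np.float64(-0.10013453219999999), np.float64(0.08710155160000001)) true x ~ -0.09777201937344841
(-0.0645, 0.0871) true x ~ -0.062140030088554475
(np.float64(-0.06760019909664924), np.float64(-0.13861282232917552)) true x ~ -0.0625337017631418
```

```bash
python3 -c "
from rig import ctrl
ctrl.sign_off();print(ctrl.get_state()['t'])"
```

```text
the job is handed in; nothing more can be done
the job is handed in; nothing more can be done
```

The large yellow-lidded tin is in the bay, against the end stop, with the clip sprung back in behind it. I handed the job in at about 27 s; the sign-off reported no verdict.

**What I did:** I shut the fingers and tilted them so the tips bore on the tin's body below the lid. I pushed the tin square onto the rail, where a second push moved it no further. Then I pushed it along the rail and through the clip, reading about 7 N at most between steps. I stopped at the pad on an 8 N rise, and one repeat push at 9 N stopped at the same place.

**Last checks, from the top camera with the arm clear:**
- **Rail:** the tin centre is at rack x ≈ -0.0625 m, so it is against the rail.
- **Bay:** the tin centre is at rack y ≈ -0.139 m.
- **Clip:** the nose sits about 2 mm out from rest, roughly 0.02 rad, as expected with the tin home.
- **Stop:** the strap and thumbscrew have not moved.
- **Bystanders:** by eye, the bowl and canister have not moved. The tumbler was mostly outside the last crop. I did not measure any of the three.

**One disagreement:** my first rail line was about 12 mrad off, so it gave x ≈ -0.0675 m, outside the limit. I refitted the rail edge along its length, with 0.2 mm scatter, and the refit resolved it.

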